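Contact reading on a sloping sample plate

TASK

Set up a contact reading at the measuring station: first take the slim reference electrode out of the rack, drop it tip-down into the well of the station until its collar sits on the well block, and let go of it. Then take the thick probe from the rack and hold its spring nose inside the round ring on the sloping plate (not the square), the probe square to the plate and pressed only lightly, so that the nose is about halfway in and never pressed hard. Finish while still holding the probe there, and leave the small jar, the pack of slides and the tissue cassette where they are.

Things in the scene. Friction and masses are not known exactly. Their poses are not given: they have to be found in the camera images.
- station: fixed grey measuring station, base 120 (x) x 222 (y) x 10 mm. Origin under it on the worktop; x points away from the robot and z up at zero yaw. It carries the sloping plate on its -y half and on its +y side (centre at y = +83 mm) the well block, 56 x 56 x 76 mm high. It stands either on the left or on the right of the robot's middle, the rack on the other side.
- plate: bare aluminium plate fixed on the station, 90 (x) x 100 (y) x 8 mm, sloping 20 degrees: its side towards the robot is low. Origin at the centre of its TOP face, which is 42 mm above the worktop; z is the outward normal of the top face, y runs level along it, x up the slope.
- ring_mark (a point): centre of the black round ring mark (20 mm across) on the plate's top face, 24 mm from the plate's centre on the -y side, away from the well block. This is the spot to touch.
- square_mark (a point): centre of the black square mark (20 mm sides) on the plate, 24 mm from the plate's centre on the +y side. Not to be touched.
- well_mouth (a point): centre of the mouth of the round upright well in the top of the station's well block, 76 mm above the worktop; hole 20 mm wide with a 3 mm chamfer, 68 mm deep.
- rack: fixed grey open-sided two-place rack, 75 (x) x 180 (y) x 74 mm high, origin under it on the worktop. Two 18 mm square holes in its 10 mm top board at y = +50 and -50 mm; electrode and probe stand in them upright, hanging by their collars on the top board. Either may be in either hole.
- electrode: loose slim reference electrode, 60 g. Origin on its axis at the underside of its collar; z up along the axis. Below the collar a 12 mm rod 60 mm long with a tapered tip; collar 28 mm wide and 6 mm thick; above it a 16 mm round grip from z = 6 to 58 mm, then a 20 mm black ball with its top at z = 74 mm.
- probe: loose thick black contact probe, 132 g with its nose. Origin on its axis at the underside of its collar; z up along the axis. Below the collar a 16 mm steel sleeve 40 mm long, out of which the 8 mm spring nose stands 18 mm (tip at z = -58 mm when free); collar 30 mm wide and 6 mm thick; above it a 24 mm round grip from z = 6 to 76 mm, then a short dark end up to z = 84 mm.
- nose_tip (a point): the round tip (4 mm radius) of the probe's spring nose, on the probe's axis, 58 mm below the probe's origin when free
- nose (a joint): how far the nose is pushed into the probe, m: 0 free, 0.012 at the stop. Spring: 0.6 N to start it, 300 N/m after that (2.4 N when half in, 4.2 N at the stop).
- small_jar: bystander: small white jar with green screw cap, 48 mm wide, 52 mm high; leave it alone. Origin under its centre.
- pack: bystander: paper-wrapped pack of slides, a grey-white speckled block 70 x 88 x 32 mm high; leave it alone. Origin under its centre.
- tissue_cassette: bystander: tissue cassette, flat slotted plastic frame 44 x 49 x 7 mm lying alone; leave it alone. Origin under its centre.

How it is judged:
By the outcome, as a careful person would: the job done as asked, in the order asked, and still so for the second after the job is handed in, while the arm keeps its last pose, push and grip.
It also fails if it takes over 64 s, if anything falls off the work surface, if the arm or the gripper's body presses on something with over 40 N, if the wrist force passes 120 N, or if a joint passes its speed limit or range.

ROBOT

A 6-joint arm with a two-finger parallel gripper is mounted at the origin on a cart in front of the work surface, level with it; the furniture and walls round the work are solid. World frame = base frame: x ahead of the robot, y to its left, z up, the work surface at z = 0. Lengths are in m, angles in rad, forces in N, time in s.
With the tool pointing down it reaches from about 0.225 to 0.875 m from the base axis. Payload 3.4 kg.
Tool frame: the origin (TCP) lies at the very end of the fingers, on their centre line; the grasp point (between the pads) lies 19 mm behind it; z points along the fingers, y is the line along which they close (so a half turn about z gives the same grasp; the last joint's range is limited). The gripper opens to 85 mm and grips with 20 to 120 N. Pads are 22 mm wide; open, the fingers measure 114 mm over their backs; the gripper's body (76 mm by 85 mm) begins 54 mm behind the grasp point. The pads swing forward as they close: fully open they stand 13 mm farther back than shut.
Start: joints at [1.052, 0.276, 1.505, -0, 1.361, -0.121], TCP at [0.223, 0.53, 0.231] pointing down, gripper open.
Joint ranges: [-2.89, 2.89], [-0.75, 2.08], [0.22, 2.7], [-1.18, 4.32], [0.11, 2.71], [-2.7, 2.7]. Speed limits (rad/s): [2.57, 2.57, 3.14, 3.14, 3.14, 3.14].

INTERFACE

Orientations are given as a unit quaternion [w, x, y, z].
In Python, from rig import readout, vision, manip gives the robot as it stands.
- The arm moves only by the shell command python3 -m handwheel 'ROWS' [FORCE]. ROWS is JSON, a list of rows, each a list of 3 entries, a list of its own where there are three numbers: the shift along the tool's x, y, z in mm, then the turn, a rotation vector about the tool's x, y, z in units of 6 degrees (1.0 is 6 degrees), then the closure, from -1 (fully open) to 1 (shut), so that 0 is half open. A call has 1 to 20 rows; each row shifts and turns the commanded pose from where the row before left it, along the tool's axes as they then stand; what a row does not reach is not made up. A row lasts 1/8 s, in which the tool goes at most 62.5 mm and 10.7 degrees, less where a joint would pass 70% of its speed; a pose out of reach is approached as far as the arm can. A call is refused whole if a number of a shift passes 62.5 or a number of a turn 1, either way. A call with a gripper value outside its range is refused whole. The fingers move at their own pace and stop on an object; FORCE is the grip in N (left out, the last holds). Time passes only in rows, so rows that do not move let the fingers close. It gives the time, the measured TCP pose, the force, the opening and the grip force at its end, in the units of the state.
- readout.get_state(): the state, without advancing time (a new reading comes with each control period).
- vision.get_image(name): name is "scene" or "top" or "wrist"; returns the picture (384x512x3 uint8, blue, green, red); there is no depth.
- vision.camera_params(name): a dict with "intrinsics" (3x3 intrinsics, pixels), "dist" ([k1, k2, p1, p2, k3] as OpenCV has them; the pictures are not rectified), "rvec" (rotation vector, rad) and "tvec" (3), from world to camera coordinates, as OpenCV has them; the wrist camera has in their place "hand_eye" (4x4, takes a point from camera to tool coordinates, whose origin is the TCP and whose axes are the flange's). Camera axes: x right, y down, z forward; pixel columns grow to the right and rows downward; lengths in m; the calibration is good to about 2 mm. A picture is of the moment at which its call begins: read the wrist's pose just before it. camera_params takes no time and is no camera call.
- manip.sign_off(): hands the job in; it is judged then, once.
The state is a dict: "clock": time; "qpos": joint angles; "qd": joint speeds; "effort": joint torques, N m; "position": TCP position; "ee_rot": TCP orientation; "contact_force": force on the tool from outside, world axes, zero at the start; "moment": the same for the moment, N m; "width": finger opening in m; "gripper_force": force on a finger pad.
Only numpy, scipy, OpenCV 4.12 (cv2) and the standard library are available. Lean on these libraries where they do the work, as an engineer would, in place of code of your own. Each camera call takes 0.05 s, during which the arm holds its last target. There are 200 camera calls.

## Working session

There is one attempt and no reset: what is moved stays moved. The work goes in short steps, Python scripts to look and compute and a shell command to move; the robot and the scene stay as the last step left them, time stands still between calls to the robot, and variables do not carry over. Pictures are saved under pics/ and viewed, at most 10 in all, crops included, and the job is handed in when it is done.

```bash
ls; mkdir -p pics
python3 - <<'E'
from rig import readout, vision
import cv2
print(readout.get_state())
for n in ("scene","top"):
    cv2.imwrite(f"pics/{n}0.png",vision.get_image(n)); p=vision.camera_params(n); print(n,p)
print(vision.camera_params("wrist"))
E
```

```text
pics
{'clock': 0.0, 'qpos': array([ 1.05201941e+00,  2.76603705e-01,  1.50613589e+00,  1.23638958e-05,
        1.36073697e+00, -1.21011946e-01]), 'qd': array([-0.00217514, -0.00074528, -0.00093065,  0.00099423, -0.00059424,
        0.0004538 ]), 'effort': array([ 6.44451138e-04, -4.16772366e+01, -2.45803052e+01,  3.46628449e-04,
        1.10634678e-02, -2.17055242e-05]), 'position': array([0.22246771, 0.52963189, 0.23043367]), 'ee_rot': array([-3.01951467e-04,  1.97575149e-01,  9.80287291e-01, -8.92267840e-04]), 'contact_force': array([-1.14563509, -0.09016652,  0.10684296]), 'moment': array([-0.0144056 ,  0.03058596,  0.04139443]), 'gripper_force': 0.0, 'width': 0.08545142337088456}
scene {'intrinsics': array([[413.20145633,   0.        , 254.68550124],
       [  0.        , 413.20145633, 197.0681914 ],
       [  0.        ,   0.        ,   1.        ]]), 'dist': array([-0.03734666,  0.        ,  0.        ,  0.        ,  0.        ]), 'rvec': array([ 1.93765629, -0.95386095,  0.53544507]), 'tvec': array([-0.35922285,  0.32382144,  0.80234293])}
top {'intrinsics': array([[371.436156
[... 236 characters left out ...]
.14938535, -2.03980472,  0.23409684]), 'tvec': array([-0.03615012,  0.60597321,  0.95417087])}
{'intrinsics': array([[306.01723607,   0.        , 258.12141974],
       [  0.        , 306.01723607, 186.04909221],
       [  0.        ,   0.        ,   1.        ]]), 'dist': array([-0.08100904,  0.        ,  0.        ,  0.        ,  0.        ]), 'hand_eye': array([[-6.11553438e-04, -9.51492519e-01, -3.07671274e-01,
         7.80593390e-02],
       [ 9.99999722e-01, -7.13325367e-04,  2.18318994e-04,
        -5.71830105e-04],
       [-4.27198614e-04, -3.07671055e-01,  9.51492690e-01,
        -1.43296047e-01],
       [ 0.00000000e+00,  0.00000000e+00,  0.00000000e+00,
         1.00000000e+00]])}
```

View pics/scene0.png

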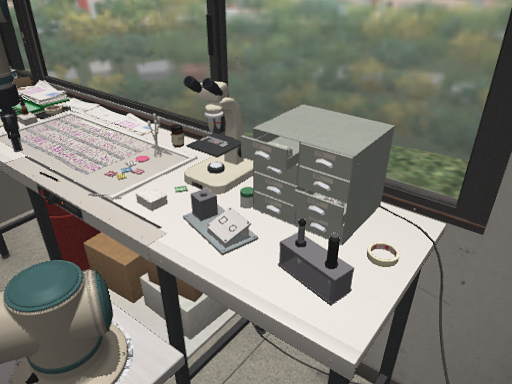

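View pics/top0.png

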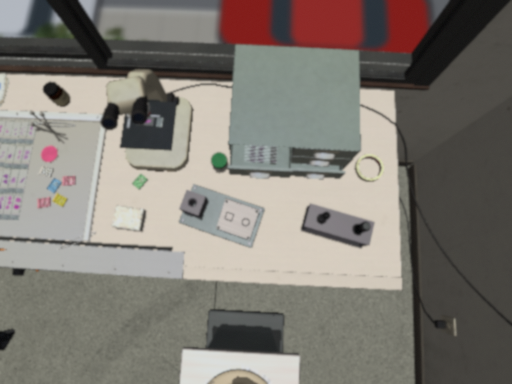

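The scene picture shows the station at about (220,225) and the rack at (315,262), with the slim electrode at (301,232) and the thick probe at (333,250). In the top picture the well block is at (194,204), the plate at (238,217), the electrode at (323,217) and the probe at (361,228). I'll enlarge both.

```bash
python3 - <<'E'
import cv2,numpy as np
t=cv2.imread("pics/top0.png")[178:258,172:384]; s=cv2.imread("pics/scene0.png")[180:304,170:366]
a=cv2.resize(t,None,fx=3.5,fy=3.5,interpolation=cv2.INTER_CUBIC); b=cv2.resize(s,None,fx=2.5,fy=2.5,interpolation=cv2.INTER_CUBIC)
o=np.zeros((a.shape[0]+b.shape[0],max(a.shape[1],b.shape[1]),3),np.uint8)
o[:a.shape[0],:a.shape[1]]=a;o[a.shape[0]:,:b.shape[1]]=b
cv2.imwrite("pics/crop0.png",o);print(o.shape)
E
cat > h.py <<'E'
import cv2,numpy as np
from scipy.spatial.transform import Rotation as R
from rig import readout,vision
def cam(n,st=None):
    p=vision.camera_params(n)
    if n=="wrist":
        T=np.eye(4);q=st["ee_rot"];T[:3,:3]=R.from_quat([*q[1:],q[0]]).as_matrix();T[:3,3]=st["position"]
        C=np.linalg.inv(T@p["hand_eye"]);rv=cv2.Rodrigues(C[:3,:3])[0];tv=C[:3,3]
    else: rv,tv=p["rvec"],p["tvec"]
    return p["intrinsics"],p["dist"],np.array(rv,float),np.array(tv,float)
def proj(c,X): return cv2.projectPoints(np.atleast_2d(np.array(X,float)),c[2],c[3],c[0],c[1])[0][:,0]
def back(c,uv,z):
    d=np.append(cv2.undistortPoints(np.array([[uv]],float),c[0],c[1])[0,0],1)
    M=cv2.Rodrigues(c[2])[0];o=-M.T@c[3];d=M.T@d
    return o+d*(z-o[2])/d[2]
def toolrot(st): 
    q=st["ee_rot"];return R.from_quat([*q[1:],q[0]])
E
```

```text
(590, 742, 3)
```

View pics/crop0.png

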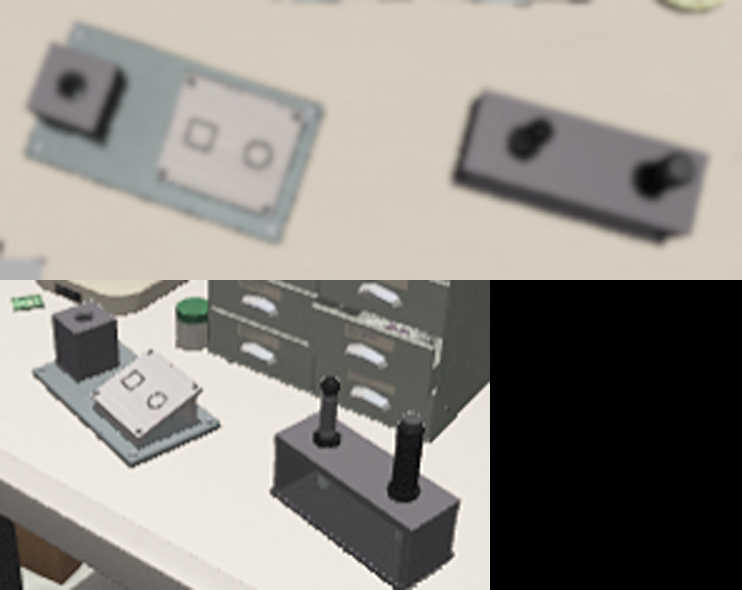

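The crop shows, in crop pixels, the well at (72,85), square (201,135), ring (258,154), electrode collar about (526,143), probe collar about (655,180). The lower panel is the scene view, with collars at (326,437) and (404,490).

Run:
```python
from h import *
ct,cs=cam("top"),cam("scene")
T=lambda u,v:(u/3.5+172-.36,v/3.5+178-.36); S=lambda u,v:(u/2.5+170-.3,(v-280)/2.5+180-.3)
def sh(n,c,p,z): print(n,back(c,p,z)[:2].round(4))
for n,p,z in [("well",(72,85),.076),("sq",(201,135),.042),("ring",(258,154),.042),("bTL",(77,22),.01),("bTR",(323,104),.01),("bBR",(279,242),.01),("bBL",(26,152),.01),("rTL",(483,91),.074),("rTR",(708,155),.074),("rBR",(690,238),.074),("ecol",(524,146),.078),("eball",(541,132),.138),("pcol",(652,182),.078),("ptop",(681,167),.158)]: sh("T "+n,ct,T(*p),z)
for n,p,z in [("well",(84,316),.076),("sq",(133,380),.042),("ring",(157,400),.042),("ecol",(326,437),.078),("eball",(330,386),.138),("pcol",(404,490),.078),("ptop",(411,419),.158)]: sh("S "+n,cs,S(*p),z)
```

```text
T well [0.5375 0.1522]
T sq [0.5085 0.0522]
T ring [0.4958 0.0062]
T bTL [0.6018 0.1642]
T bTR [ 0.5435 -0.044 ]
T bBR [ 0.4297 -0.0138]
T bBL [0.4911 0.1964]
T rTL [ 0.5497 -0.1658]
T rTR [ 0.5086 -0.3401]
T rBR [ 0.4447 -0.3252]
T ecol [ 0.508  -0.1974]
T eball [ 0.5106 -0.1987]
T pcol [ 0.4853 -0.2954]
T ptop [ 0.4878 -0.2937]
S well [0.5376 0.1507]
S sq [0.5093 0.0514]
S ring [0.4962 0.0051]
S ecol [ 0.5104 -0.1995]
S eball [ 0.5107 -0.1998]
S pcol [ 0.4863 -0.2981]
S ptop [ 0.485  -0.2972]
```

```bash
python3 -m handwheel '[[[-42,-43,0],[0,0,0],-1],[[-42,-43,0],[0,0,0],-1],[[-42,-43,0],[0,0,0],-1],[[-42,-43,0],[0,0,0],-1],[[-42,-43,0],[0,0,0],-1],[[-42,-43,0],[0,0,0],-1],[[-42,-43,0],[0,0,0],-1],[[-42,-43,0],[0,0,0],-1],[[-42,-43,0],[0,0,0],-1],[[-42,-43,0],[0,0,0],-1],[[-42,-43,0],[0,0,0],-1],[[-42,-43,0],[0,0,0],-1],[[-42,-43,0],[0,0,0],-1],[[0,0,0],[0,0,0],-1]]'
python3 -m handwheel '[[[0,0,0],[0,0,1],-1],[[0,0,0],[0,0,1],-1],[[0,0,0],[0,0,1],-1],[[0,0,0],[0,0,1],-1],[[0,0,0],[0,0,1],-1],[[0,0,0],[0,0,1],-1],[[0,0,0],[0,0,1],-1],[[0,0,0],[0,0,1],-1],[[0,0,0],[0,0,1],-1],[[0,0,0],[0,0,1],-1],[[0,0,0],[0,0,1],-1],[[0,0,0],[0,0,1],-1],[[0,0,0],[0,0,1],-1],[[0,0,0],[0,0,0.5],-1],[[0,0,0],[0,0,0],-1]]' 40
cat > go.py <<'E'
import sys
from h import *
# shift (mm, tool axes) from here to TCP target x y z, plus present tool-y azimuth and tilt
st=readout.get_state();r=toolrot(st);t=np.array(list(map(float,sys.argv[1:4])))
M=r.as_matrix();print("clk",round(st["clock"],2),"pos",st["position"].round(4),"yaz",np.degrees(np.arctan2(M[1,1],M[0,1])).round(2),"z",M[:,2].round(4))
print("shift mm",(1000*M.T@(t-st["position"])).round(1),"width",round(st["width"],4),"F",st["contact_force"].round(2),"q",st["qpos"].round(2))
E
python3 go.py .51 -.1985 .09
python3 - <<'E'
from h import *
st=readout.get_state();im=vision.get_image("wrist");c=cam("wrist",st)
for X in [(.51,-.1985,.148),(.51,-.1985,.074),(.486,-.2965,.158),(.486,-.2965,.074)]:
    p=proj(c,X)[0];print(p);cv2.circle(im,tuple(int(round(v)) for v in p),3,(0,0,255),1)
cv2.imwrite("pics/w1.png",im)
E
```

```text
clock: 1.85
position: [0.5108, -0.2008, 0.2301]
ee_rot: [-0.0, 0.2, 0.98, -0.001]
contact_force: [-0.8, 0.4, -0.5]
width: 0.0856
gripper_force: 0.0
clock: 3.72
position: [0.509, -0.1956, 0.231]
ee_rot: [-0.001, 0.786, 0.618, -0.0]
contact_force: [-0.2, 0.3, -0.7]
width: 0.0853
gripper_force: 0.0
clk 3.73 pos [ 0.509  -0.1956  0.231 ] yaz -13.71 z [-8.e-04  9.e-04 -1.e+00]
shift mm [ -2.7   1.8 141. ] width 0.0853 F [-0.19  0.31 -0.7 ] q [-0.49  0.23  1.57  0.    1.34 -0.26]
[259.50808208 195.46577201]
[259.24451573 170.99919715]
[259.33336526 308.95215212]
[259.1104336  258.07626833]
```

View pics/w1.png

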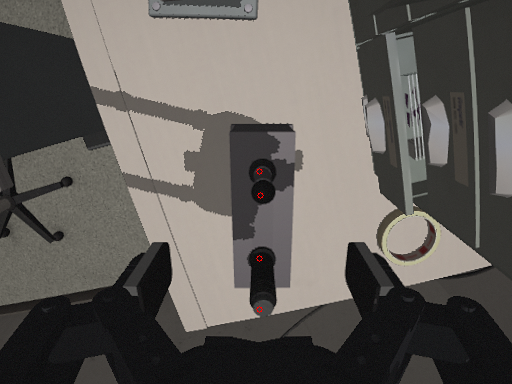

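The wrist view puts the ball at (263,191) and the collars at (261,170) and (261,257), within 1–3 mm of the estimates. I'll descend and grip.

```bash
python3 -m handwheel '[[[-2,3,40],[0,0,0],-1],[[0,0,40],[0,0,0],-1],[[0,0,30],[0,0,0],-1],[[0,0,20],[0,0,0],-1],[[0,0,10],[0,0,0],-1],[[0,0,0],[0,0,0],-1],[[0,0,0],[0,0,0],1],[[0,0,0],[0,0,0],1],[[0,0,0],[0,0,0],1],[[0,0,0],[0,0,0],1],[[0,0,0],[0,0,0],1],[[0,0,0],[0,0,0],1],[[0,0,0],[0,0,0],1],[[0,0,0],[0,0,0],1]]' 40; python3 go.py .51 -.1985 .09
```

```text
clock: 5.52
position: [0.5122, -0.1995, 0.0916]
ee_rot: [0.0, 0.787, 0.617, 0.0]
contact_force: [-0.6, 0.6, 5.8]
width: 0.0153
gripper_force: 38.9
clk 5.53 pos [ 0.5122 -0.1995  0.0916] yaz -13.79 z [ 5.e-04 -2.e-04 -1.e+00]
shift mm [ 0.4 -2.3  1.6] width 0.0153 F [-0.6   0.59  5.81] q [-0.5   0.35  1.77  0.    1.02 -0.26]
```

```bash
python3 -m handwheel '[[[0,0,-20],[0,0,0],1],[[0,0,-40],[0,0,0],1],[[0,0,-40],[0,0,0],1],[[0,0,0],[0,0,0],1],[[30,-5,0],[0,0,0],1],[[58,-10,0],[0,0,0],1],[[58,-10,0],[0,0,0],1],[[58,-10,0],[0,0,0],1],[[58,-10,0],[0,0,0],1],[[55,-9,0],[0,0,0],1],[[30,-5,0],[0,0,0],1],[[0,0,0],[0,0,0],1],[[0,0,0],[0,0,0],1],[[0,0,0],[0,0,0],1]]' ; python3 go.py .5375 .1515 .16
python3 - <<'E'
from h import *
A=[cv2.resize(vision.get_image("scene")[135:235,165:295],None,fx=4,fy=4,interpolation=cv2.INTER_CUBIC)]
st=readout.get_state();im=vision.get_image("wrist");c=cam("wrist",st)
M=toolrot(st).as_matrix();p=st["position"]
tip=p+M[:,2]*.076
for X in [tip,(.5375,.1515,.076)]:
    q=proj(c,X)[0];print(q)
A.append(im[100:384,130:390])
o=np.zeros((400,800,3),np.uint8);o[:,:520]=A[0];o[:284,530:790]=im[100:384,130:390]
cv2.imwrite("pics/w2.png",o)
E
```

```text
clock: 7.28
position: [0.5372, 0.1504, 0.1907]
ee_rot: [-0.0, 0.787, 0.617, -0.001]
contact_force: [0.2, -0.9, -0.1]
width: 0.0151
gripper_force: 39.4
clk 7.28 pos [0.5372 0.1504 0.1907] yaz -13.87 z [-1.1e-03 -5.0e-04 -1.0e+00]
shift mm [ 1.1  0.1 30.7] width 0.0151 F [ 0.18 -0.94 -0.13] q [ 0.15  0.28  1.61 -0.    1.26  0.39]
[257.2500291  195.26397892]
[257.33337349 179.23131253]
```

View pics/w2.png

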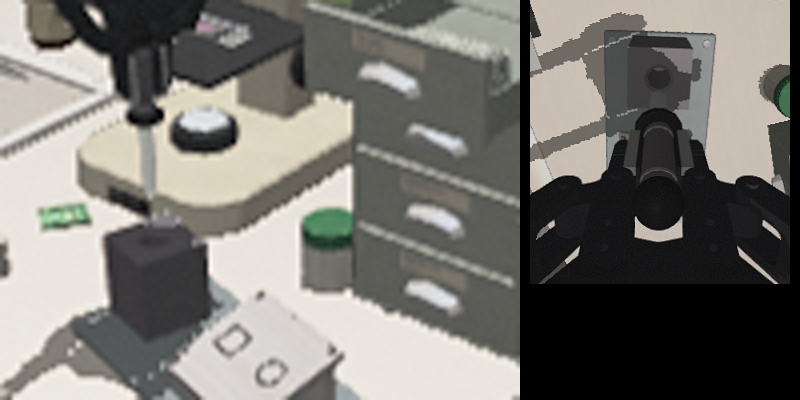

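The electrode hangs upright in the grip, with its tip at crop (152,215) in the scene view, just above the well. The wrist view has the well at full-frame (258,177). I'll check the tip against the well.

Run:
```python
from h import *
cs=cam("scene");f=lambda u,v:(u/4+165-.4,v/4+135-.4)
print("tip",back(cs,f(152,215),.1131),"collar",back(cs,f(146,117),.1731),"exp proj tip",proj(cs,(.5372,.1504,.1131)),f(152,215))
st=readout.get_state();im=vision.get_image("wrist");c=cam("wrist",st)
print("well",back(c,(258,177),.076),"tipW proj",proj(c,[(.5372,.1504,.1131),(.5372,.1504,.1761)]))
cv2.imwrite("pics/w3.png",cv2.resize(im[140:260,200:320],None,fx=5,fy=5,interpolation=cv2.INTER_CUBIC))
```

```text
tip [0.51545736 0.12875564 0.1131    ] collar [0.53972075 0.15228848 0.1731    ] exp proj tip [[202.41034249 183.08646696]] (202.6, 188.35)
well [0.53866173 0.1533946  0.076     ] tipW proj [[257.07614859 194.58515974]
 [256.73000504 231.33909478]]
```

View pics/w3.png

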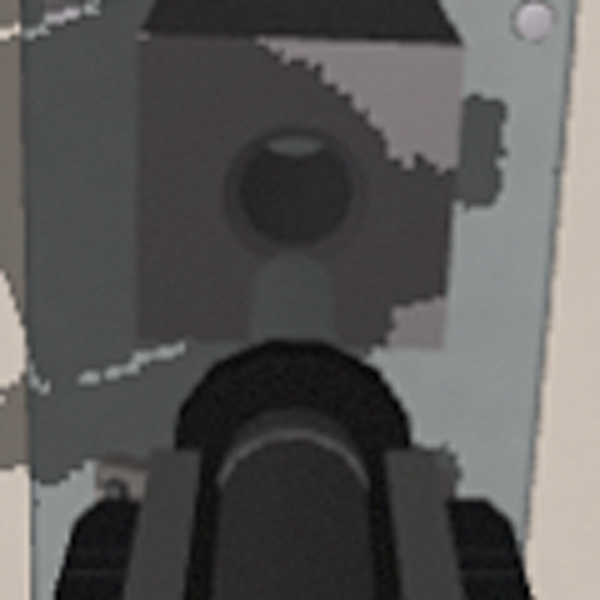

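The well mouth is at full-frame (259,178.6) and the rod tip at (258,192). They line up with about +1 mm along tool x still to go.

```bash
python3 -m handwheel '[[[1,0.4,20],[0,0,0],1],[[0,0,20],[0,0,0],1],[[0,0,15],[0,0,0],1],[[0,0,10],[0,0,0],1],[[0,0,0],[0,0,0],1],[[0,0,0],[0,0,0],1]]' ; python3 go.py .5375 .1515 .0936
```

```text
clock: 8.18
position: [0.5386, 0.1526, 0.1269]
ee_rot: [0.0, 0.787, 0.617, 0.001]
contact_force: [1.7, 0.7, -0.8]
width: 0.0153
gripper_force: 39.4
clk 8.18 pos [0.5386 0.1526 0.1269] yaz -13.8 z [ 1.2e-03  2.0e-04 -1.0e+00]
shift mm [-1.3 -0.9 33.3] width 0.0153 F [ 1.7   0.67 -0.83] q [0.15 0.33 1.7  0.   1.11 0.39]
```

```bash
python3 -m handwheel '[[[0,0,12],[0,0,0],1],[[0,0,10],[0,0,0],1],[[0,0,6],[0,0,0],1],[[0,0,3],[0,0,0],1],[[0,0,1],[0,0,0],1],[[0,0,0],[0,0,0],1],[[0,0,0],[0,0,0],1]]' ; python3 go.py .5375 .1515 .0936
```

```text
clock: 9.05
position: [0.5383, 0.1526, 0.0946]
ee_rot: [0.0, 0.787, 0.617, 0.0]
contact_force: [-0.2, 0.8, -0.7]
width: 0.015
gripper_force: 39.4
clk 9.05 pos [0.5383 0.1526 0.0946] yaz -13.79 z [ 7.e-04  2.e-04 -1.e+00]
shift mm [-1.3 -0.5  1. ] width 0.015 F [-0.23  0.84 -0.67] q [0.15 0.36 1.74 0.   1.04 0.39]
```

```bash
python3 -m handwheel '[[[0,0,1],[0,0,0],1],[[0,0,0],[0,0,0],1],[[0,0,0],[0,0,0],-0.2],[[0,0,0],[0,0,0],-0.2],[[0,0,0],[0,0,0],-0.2],[[0,0,0],[0,0,0],-0.2],[[0,0,0],[0,0,0],-0.2],[[0,0,-20],[0,0,0],-0.2],[[0,0,-40],[0,0,0],-0.2],[[0,0,-40],[0,0,0],-0.2],[[0,0,-20],[0,0,0],-0.2],[[0,0,0],[0,0,0],-0.2]]' ; python3 go.py .486 -.2965 .214
python3 - <<'E'
from h import *
st=readout.get_state();im=vision.get_image("wrist");im2=vision.get_image("scene")
o=np.zeros((400,800,3),np.uint8);o[:,:520]=cv2.resize(im2[135:235,165:295],None,fx=4,fy=4,interpolation=cv2.INTER_CUBIC);o[:284,530:790]=im[100:384,130:390]
cv2.imwrite("pics/w4.png",o)
E
```

```text
clock: 10.55
position: [0.5391, 0.1527, 0.215]
ee_rot: [0.001, 0.787, 0.617, 0.002]
contact_force: [0.2, -0.7, -0.0]
width: 0.051
gripper_force: 0.0
clk 10.55 pos [0.5391 0.1527 0.215 ] yaz -13.79 z [ 4.1e-03  7.0e-04 -1.0e+00]
shift mm [-448.9   55.5    0.5] width 0.051 F [ 0.17 -0.74 -0.02] q [0.15 0.26 1.57 0.   1.31 0.39]
```

View pics/w4.png

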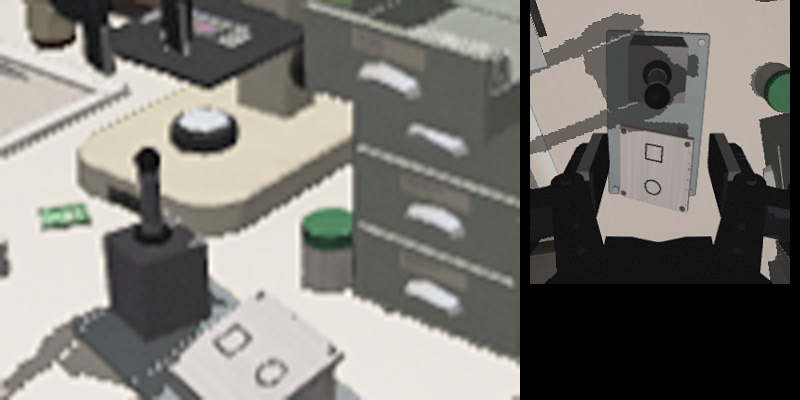

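The electrode sits collar-down in the well at (152,235) in the scene panel, released. The ring is at wrist full-frame (253,287) and the square at (254,253). Now for the probe.

```bash
python3 - <<'E'
from h import *
st=readout.get_state();c=cam("wrist",st)
print("ring",back(c,(253,287),.042),"sq",back(c,(254,253),.042))
E
python3 -m handwheel '[[[-30,4,0],[0,0,0],-0.2],[[-56,7,0],[0,0,0],-0.2],[[-56,7,0],[0,0,0],-0.2],[[-56,7,0],[0,0,0],-0.2],[[-56,7,0],[0,0,0],-0.2],[[-56,7,0],[0,0,0],-0.2],[[-56,7,0],[0,0,0],-0.2],[[-53,6.5,0],[0,0,0],-0.2],[[-30,4,0],[0,0,0],-0.2],[[0,0,0],[0,0,0],-0.2],[[0,0,0],[0,0,0],-0.2]]'; python3 go.py .486 -.2965 .094
```

```text
ring [0.4955296  0.00579591 0.042     ] sq [0.50824023 0.05140687 0.042     ]
clock: 12.02
position: [0.4853, -0.2959, 0.2119]
ee_rot: [-0.002, 0.787, 0.617, 0.0]
contact_force: [-0.0, 0.7, 0.1]
width: 0.0512
gripper_force: 0.0
clk 12.03 pos [ 0.4853 -0.2959  0.2119] yaz -13.8 z [-0.002   0.0027 -1.    ]
shift mm [ -0.7   1.1 117.9] width 0.0512 F [-0.01  0.73  0.12] q [-0.67  0.28  1.55  0.    1.32 -0.43]
```

```bash
python3 -m handwheel '[[[-0.5,1.5,20],[0,0,0],-0.2],[[0,0,30],[0,0,0],-0.2],[[0,0,30],[0,0,0],-0.2],[[0,0,25],[0,0,0],-0.2],[[0,0,13],[0,0,0],-0.2],[[0,0,0],[0,0,0],-0.2],[[0,0,0],[0,0,0],1],[[0,0,0],[0,0,0],1],[[0,0,0],[0,0,0],1],[[0,0,0],[0,0,0],1],[[0,0,0],[0,0,0],1],[[0,0,0],[0,0,0],1],[[0,0,0],[0,0,0],1]]' 60; python3 go.py .486 -.2965 .094
```

```text
clock: 13.65
position: [0.4881, -0.2984, 0.0966]
ee_rot: [0.001, 0.787, 0.617, 0.001]
contact_force: [0.7, 0.8, 5.7]
width: 0.0225
gripper_force: 58.6
clk 13.65 pos [ 0.4881 -0.2984  0.0966] yaz -13.81 z [ 0.0024 -0.0013 -1.    ]
shift mm [ 1.3 -2.5  2.6] width 0.0225 F [0.7  0.77 5.72] q [-0.67  0.38  1.71  0.    1.05 -0.43]
```

```bash
python3 -m handwheel '[[[0,0,-20],[0,0,0],1],[[0,0,-40],[0,0,0],1],[[0,0,-45],[0,0,0],1],[[0,0,0],[0,0,0.28],1],[[0,0,0],[-0.85,0,0],1],[[0,0,0],[-0.85,0,0],1],[[0,0,0],[-0.85,0,0],1],[[0,0,0],[-0.783,0,0],1],[[0,0,0],[0,0,0],1],[[0,0,0],[0,0,0],1]]'; python3 go.py .461 .0157 .20
```

```text
clock: 14.9
position: [0.4872, -0.298, 0.1998]
ee_rot: [0.137, 0.784, 0.596, 0.105]
contact_force: [0.0, 0.0, -1.7]
width: 0.0225
gripper_force: 59.9
clk 14.9 pos [ 0.4872 -0.298   0.1998] yaz -15.51 z [ 0.3283 -0.0906 -0.9402]
shift mm [ 295.3 -102.5  -37.2] width 0.0225 F [ 0.    0.02 -1.66] q [-0.78  0.13  1.84  0.22  0.88 -0.62]
```

```bash
python3 -m handwheel '[[[25,-9,-3],[0,0,0],1],[[49,-17,-6],[0,0,0],1],[[49,-17,-6],[0,0,0],1],[[49,-17,-6],[0,0,0],1],[[49,-17,-6],[0,0,0],1],[[49,-17,-6],[0,0,0],1],[[25,-8.5,-4],[0,0,0],1],[[0,0,0],[0,0,0],1],[[0,0,0],[0,0,0],1],[[0,0,0],[0,0,0],1]]'; python3 go.py .461 .0157 .1412
```

```text
clock: 16.15
position: [0.4613, 0.0145, 0.2]
ee_rot: [0.138, 0.784, 0.596, 0.105]
contact_force: [1.2, 0.9, -1.2]
width: 0.0225
gripper_force: 59.8
clk 16.15 pos [0.4613 0.0145 0.2   ] yaz -15.56 z [ 0.3292 -0.092  -0.9398]
shift mm [  1.1 -20.7  55. ] width 0.0225 F [ 1.23  0.88 -1.19] q [-0.06 -0.04  2.02 -0.1   0.82  0.26]
```

```bash
python3 -m handwheel '[[[1,-10,25],[0,0,0],1],[[0,-11,20],[0,0,0],1],[[0,0,18],[0,0,0],1],[[0,0,0],[0,0,0],1],[[0,0,0],[0,0,0],1]]'; python3 go.py .4624 .0153 .1375
python3 - <<'E'
from h import *
im2=vision.get_image("scene");st=readout.get_state();im=vision.get_image("wrist")
M=toolrot(st).as_matrix();p=st["position"]
for n,c in (("wrist",cam("wrist",st)),("scene",cam("scene"))): print(n,proj(c,[p+M[:,2]*.0806,p+M[:,2]*.0226,(.4958,.006,.042)]).round(1))
o=np.zeros((480,800,3),np.uint8);o[:400,:400]=cv2.resize(im2[160:240,195:275],None,fx=5,fy=5,interpolation=cv2.INTER_CUBIC);o[:,400:]=cv2.resize(im[110:230,210:310],(400,480),interpolation=cv2.INTER_CUBIC)
cv2.imwrite("pics/w5.png",o)
E
```

```text
clock: 16.77
position: [0.4635, 0.0153, 0.1342]
ee_rot: [0.139, 0.784, 0.596, 0.105]
contact_force: [0.9, 0.6, -1.1]
width: 0.0226
gripper_force: 59.8
clk 16.77 pos [0.4635 0.0153 0.1342] yaz -15.56 z [ 0.3304 -0.0917 -0.9394]
shift mm [-0.3  0.1 -3.4] width 0.0226 F [ 0.9   0.6  -1.09] q [-0.06  0.04  2.13 -0.12  0.63  0.3 ]
wrist [[257.  193.3]
 [256.7 225.5]
 [256.7 186.9]]
scene [[230.  223.2]
 [222.9 208.5]
 [232.2 227.7]]
```

View pics/w5.png

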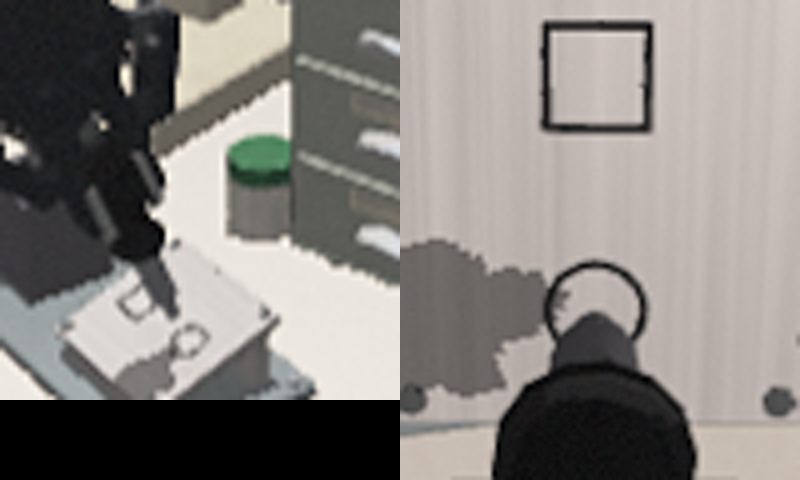

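Wrist panel: ring centre at full-frame (259,187), nose tip about (259,191), collar centre (259,226). Scene panel: the tip is a little short of the ring. Both agree to within about 1 mm, with a gap of about 17 mm. I'll approach to about 5 mm and take a force baseline.

```bash
cat > f.py <<'E'
from h import *
F=[];P=[]
for i in range(8):
    vision.get_image("top");s=readout.get_state();M=toolrot(s).as_matrix();F.append(s["contact_force"]@M);P.append(s["position"])
P=np.mean(P,0);n=-M[:,2];tip=P-n*.0806-np.array([.4958,.006,.042])
print("F tool",np.mean(F,0).round(2),"sd",np.std(F,0).round(2),"tip in plate axes mm (tool xyz)",(1000*M.T@tip).round(2),"clk",round(s["clock"],2),"z",M[:,2].round(4),"w",round(s["width"],4))
E
python3 f.py
python3 -m handwheel '[[[-1,0,4],[0,0,0],1],[[0,0,4],[0,0,0],1],[[0,0,3],[0,0,0],1],[[0,0,1],[0,0,0],1],[[0,0,0],[0,0,0],1],[[0,0,0],[0,0,0],1]]'; python3 f.py
```

```text
F tool [ 0.11 -0.39  1.37] sd [0.17 0.37 0.57] tip in plate axes mm (tool xyz) [  0.97  -0.52 -17.67] clk 17.27 z [ 0.3299 -0.0911 -0.9396] w 0.0229
clock: 18.02
position: [0.4667, 0.014, 0.1224]
ee_rot: [0.138, 0.784, 0.596, 0.105]
contact_force: [1.3, -0.4, -0.1]
width: 0.0229
gripper_force: 59.8
F tool [ 0.02 -0.03  1.12] sd [0.43 0.43 0.64] tip in plate axes mm (tool xyz) [-0.07 -0.87 -5.33] clk 18.43 z [ 0.3297 -0.0912 -0.9397] w 0.0224
```

```bash
for i in 1; do python3 -m handwheel '[[[0,0.5,1],[0,0,0],1],[[0,0,1],[0,0,0],1],[[0,0,1],[0,0,0],1],[[0,0,0],[0,0,0],1],[[0,0,0],[0,0,0],1]]' >/dev/null; python3 f.py; python3 -m handwheel '[[[0,0,1],[0,0,0],1],[[0,0,1],[0,0,0],1],[[0,0,0],[0,0,0],1],[[0,0,0],[0,0,0],1]]'>/dev/null; python3 f.py; done
```

```text
F tool [-0.08 -0.37  1.32] sd [0.45 0.47 0.34] tip in plate axes mm (tool xyz) [-0.07 -0.41 -2.28] clk 19.45 z [ 0.3297 -0.0912 -0.9397] w 0.0227
F tool [-0.08 -0.37  1.19] sd [0.57 0.48 0.47] tip in plate axes mm (tool xyz) [-0.08 -0.42 -0.27] clk 20.35 z [ 0.3297 -0.0912 -0.9397] w 0.0227
```

```bash
python3 -m handwheel '[[[0,0,1],[0,0,0],1],[[0,0,0.5],[0,0,0],1],[[0,0,0],[0,0,0],1],[[0,0,0],[0,0,0],1]]' >/dev/null; python3 f.py; python3 -m handwheel '[[[0,0,1],[0,0,0],1],[[0,0,0.5],[0,0,0],1],[[0,0,0],[0,0,0],1],[[0,0,0],[0,0,0],1]]'>/dev/null; python3 f.py
```

```text
F tool [-0.02 -0.63 -0.2 ] sd [0.36 0.42 0.51] tip in plate axes mm (tool xyz) [-0.06 -0.35  1.21] clk 21.25 z [ 0.3298 -0.0912 -0.9396] w 0.0228
F tool [ 0.36 -0.48 -0.09] sd [0.38 0.25 0.31] tip in plate axes mm (tool xyz) [-0.07 -0.39  2.72] clk 22.15 z [ 0.3297 -0.0912 -0.9397] w 0.023
```

```bash
python3 -m handwheel '[[[0,0,1],[0,0,0],1],[[0,0,1],[0,0,0],1],[[0,0,0.5],[0,0,0],1],[[0,0,0],[0,0,0],1],[[0,0,0],[0,0,0],1]]' >/dev/null; for i in 1 2 3; do python3 f.py;done
```

```text
F tool [ 0.08 -0.03 -0.72] sd [0.37 0.55 0.77] tip in plate axes mm (tool xyz) [-0.07 -0.4   5.22] clk 23.18 z [ 0.3297 -0.0912 -0.9397] w 0.023
F tool [ 0.04  0.04 -1.08] sd [0.53 0.47 0.34] tip in plate axes mm (tool xyz) [-0.07 -0.41  5.24] clk 23.57 z [ 0.3297 -0.0911 -0.9397] w 0.023
F tool [-0.07  0.1  -0.82] sd [0.37 0.54 0.45] tip in plate axes mm (tool xyz) [-0.08 -0.4   5.24] clk 23.98 z [ 0.3297 -0.0912 -0.9397] w 0.0226
```

About 2.1 N on the nose, so about 5 mm in. One more millimetre, then a last look.

```bash
python3 -m handwheel '[[[0,0,0.9],[0,0,0],1],[[0,0,0],[0,0,0],1],[[0,0,0],[0,0,0],1]]' >/dev/null; for i in 1 2 3; do python3 f.py;done
python3 - <<'E'
from h import *
im2=vision.get_image("scene");im=vision.get_image("wrist")
o=np.zeros((480,800,3),np.uint8);o[:400,:400]=cv2.resize(im2[160:240,195:275],None,fx=5,fy=5,interpolation=cv2.INTER_CUBIC);o[:,400:]=cv2.resize(im[110:230,210:310],(400,480),interpolation=cv2.INTER_CUBIC)
cv2.imwrite("pics/w6.png",o)
E
```

```text
F tool [ 0.29  0.09 -1.43] sd [0.73 0.53 0.53] tip in plate axes mm (tool xyz) [-0.07 -0.42  6.14] clk 24.75 z [ 0.3297 -0.0911 -0.9397] w 0.0225
F tool [ 0.17  0.08 -1.65] sd [0.31 0.42 0.26] tip in plate axes mm (tool xyz) [-0.08 -0.43  6.14] clk 25.15 z [ 0.3297 -0.0912 -0.9397] w 0.0226
F tool [-0.01  0.18 -1.36] sd [0.29 0.43 0.37] tip in plate axes mm (tool xyz) [-0.08 -0.42  6.14] clk 25.55 z [ 0.3297 -0.0912 -0.9397] w 0.0229
```

View pics/w6.png

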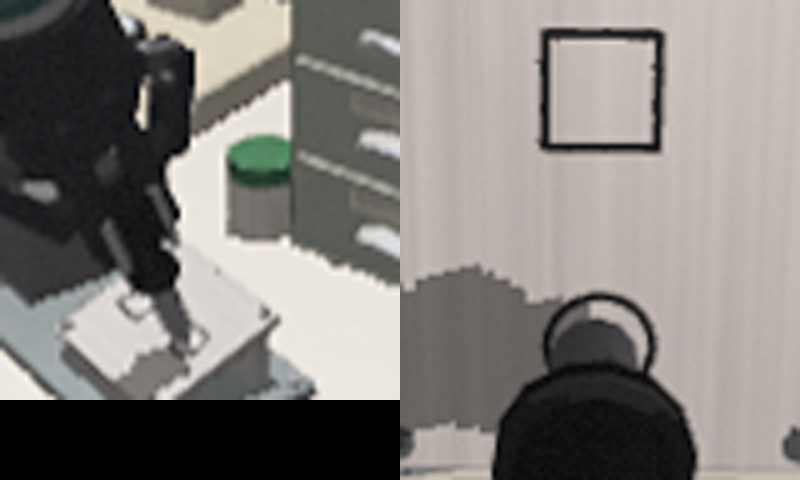

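The nose stands inside the ring, at about (187,345) in the scene panel and with the ring centre at (599,345) in the wrist panel. The force is about 2.5 N, so it is about halfway in. Handing in.

```bash
python3 -c "
from rig import manip;print(manip.sign_off())"
```

```text
the job is handed in; nothing more can be done
None
```

I handed the job in at about 26 s: the electrode is seated in the well and released, and the probe is held square to the plate inside the ring at about 2.5 N, with the nose roughly 6 mm in (about halfway).

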